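# Stack sesame brittle with separator sheets under the press

### The arm

A 7-joint arm with a two-finger parallel gripper is mounted at the origin on the work surface. World frame = base frame: x ahead of the robot, y to its left, z up, the work surface at z = 0. Lengths are in m, angles in rad, forces in N, time in s.
With the tool pointing down it reaches from about 0.4 to 0.9 m from the base axis. Payload 5.5 kg.
Tool frame: the origin (TCP) lies between the finger pads; the fingertips stand 19 mm ahead of it and the grasp point (between the pads) is the TCP (arm.tips_ahead is the distance from the TCP to the fingertips, in m); z points along the fingers, y is the line along which they close (so a half turn about z gives the same grasp; the last joint's range is limited). The gripper opens to 92 mm and grips with 3 to 60 N. Pads are 19 mm wide; open, the fingers measure 130 mm over their backs; the gripper's body (75 mm by 190 mm) begins 47 mm behind the grasp point.
Start: joints at [1.455, 0.501, -0.427, 1.55, 0.221, 1.138, -0.21], TCP at [0.24, -0.604, 0.246] pointing down, gripper open.
Joint ranges: [-2.88, 2.88], [-0.31, 2.03], [-1.54, 1.56], [0.2, 2.42], [-1.41, 4.55], [0.19, 2.02], [-2.57, 2.57]. Speed limits (rad/s): [2.57, 2.57, 3.14, 3.14, 3.14, 3.14, 3.14].

### API

Orientations are given as a unit quaternion [w, x, y, z].
In Python, from plant import arm, let_go, gripper_close, ik, optics, sensors gives the robot as it stands. Calls block until the motion is done:
- arm.move_pose(position, orientation): joint-space move of the TCP to a pose.
- arm.move_linear(position, speed=0.15, ori=None): straight line of the TCP; ori=None keeps the orientation; speed is the mean speed in m/s.
- arm.set_joints(angles): joint-space move.
- let_go() and gripper_close(effort=None): open the fingers fully, or close them until they stop; effort is the grip in N (None keeps the last).
- arm.sleep(seconds).
- ik(position, orientation): joint angles nearest the present ones, or None.
- optics.camera(name): name is "scene" or "top" or "wrist"; returns the picture (420x560x3 uint8, red, green, blue); there is no depth.
- optics.camera_info(name): a dict with "fx", "fy", "cx", "cy" (pixels), "origin" and "orientation" of the camera in the world. Camera axes: x right, y down, z forward; pixel columns grow to the right and rows downward; lengths in m; the calibration is good to about 2 mm. A picture is of the moment at which its call begins: read the wrist's pose just before it. camera_info takes no time and is no camera call; for the wrist camera it gives the pose at the moment of the call.
A pose or a line that the arm cannot do raises arm.MotionError and nothing moves.
- arm.finish_job(): hands the job in; it is judged then, once.
Readings, each from a call of its own:
- sensors.get_t(): time.
- sensors.get_q(): joint angles.
- sensors.get_qvel(): joint speeds.
- sensors.get_joint_efforts(): joint torques, N m.
- sensors.get_tool_pos(): TCP position.
- sensors.get_ee_rot(): TCP orientation.
- sensors.get_contact_force(): force on the tool from outside, world axes, zero at the start.
- sensors.get_moment(): the same for the moment, N m.
- sensors.get_gripper_width(): opening from 0.0 (shut) to 1.0 (fully open).
- sensors.get_finger_force(): force on a finger pad.
Only numpy, scipy, OpenCV 4.12 (cv2) and the standard library are available. Lean on these libraries where they do the work, as an engineer would, in place of code of your own. Each camera call takes 0.05 s, during which the arm holds its last target. There are 200 camera calls.

### The job

Stack every slab of sesame brittle from the cooling plate neatly in the middle of the tray, flat and lengthwise along its long side, laying exactly one separator sheet squarely on each slab before the next slab goes on, so that no two slabs touch and the top slab is covered too. Then find the rectangular cast-iron press with the bar handle in the tool crate and set it down gently along the top of the stack to keep it flat while it cools. Leave the sheets you do not need out of the tray and the other tools in the crate.

Things in the scene. Friction and masses are not known exactly. Their poses are not given: they have to be found in the camera images.
- slab1: slab of sesame brittle, a plain amber-brown block 126 x 58 x 18 mm, about 190 g, all slabs alike; lies flat on the cooling plate at the start. Origin: centre of its underside; x along its length, y across its width, z up. Three or four of the four slabs are there on a given day (None: absent)
- slab2: slab of sesame brittle, a plain amber-brown block 126 x 58 x 18 mm, about 190 g, all slabs alike; lies flat on the cooling plate at the start. Origin: centre of its underside; x along its length, y across its width, z up. Three or four of the four slabs are there on a given day (None: absent)
- slab3: slab of sesame brittle, a plain amber-brown block 126 x 58 x 18 mm, about 190 g, all slabs alike; lies flat on the cooling plate at the start. Origin: centre of its underside; x along its length, y across its width, z up. Three or four of the four slabs are there on a given day (None: absent)
- slab4: slab of sesame brittle, a plain amber-brown block 126 x 58 x 18 mm, about 190 g, all slabs alike; lies flat on the cooling plate at the start. Origin: centre of its underside; x along its length, y across its width, z up. Three or four of the four slabs are there on a given day (None: absent)
- sheet1: separator sheet of stiff grey card, 140 x 64 x 5 mm, about 32 g, all four alike. At the start they are in one flat pile on the table, each laid crosswise over the one below (sheet1 lowest, sheet4 on top), so the topmost can be taken across its 64 mm width with the fingertips just above the sheet below. Origin: centre of its underside; x along its length, y across its width, z up
- sheet2: separator sheet of stiff grey card, 140 x 64 x 5 mm, about 32 g, all four alike. At the start they are in one flat pile on the table, each laid crosswise over the one below (sheet1 lowest, sheet4 on top), so the topmost can be taken across its 64 mm width with the fingertips just above the sheet below. Origin: centre of its underside; x along its length, y across its width, z up
- sheet3: separator sheet of stiff grey card, 140 x 64 x 5 mm, about 32 g, all four alike. At the start they are in one flat pile on the table, each laid crosswise over the one below (sheet1 lowest, sheet4 on top), so the topmost can be taken across its 64 mm width with the fingertips just above the sheet below. Origin: centre of its underside; x along its length, y across its width, z up
- sheet4: separator sheet of stiff grey card, 140 x 64 x 5 mm, about 32 g, all four alike. At the start they are in one flat pile on the table, each laid crosswise over the one below (sheet1 lowest, sheet4 on top), so the topmost can be taken across its 64 mm width with the fingertips just above the sheet below. Origin: centre of its underside; x along its length, y across its width, z up
- press: the rectangular cast-iron press, about 0.5 to 0.85 kg, lying upright in the tool crate: an iron sole plate 130 x 66 x 12 mm and over it a wooden bar handle, 26 mm thick and 104 mm long, along the plate's length, its axis 48 mm above the underside (23 mm of clear gap between bar and sole plate; total height 61 mm), carried by two 12 mm iron posts 43 mm either side of the middle. Origin: centre of its underside; x along plate and handle, y across, z up
- tray: shallow metal tray, fixed to the table, 240 (its x) by 170 mm (its y), rim 16 mm high, walls 3 mm thick; its flat floor is 3 mm above the origin, which is the centre of its underside. The stack stands in its middle, lengthwise along the tray's long side (its x)
- plate: steel cooling plate on which the slabs lie, fixed, 320 (x) by 290 (y) mm, 15 mm thick. Origin: centre of its underside. It stands left or right of the robot, the crate on the other side
- crate: wooden tool crate, fixed, open on top, 320 (x) by 250 (y) mm outside, 60 mm high, walls and floor 8 mm thick. It holds the press among other tools. Origin: centre of its underside
- rolling_pin: bystander in the crate: small wooden rolling pin, 36 mm thick, 192 mm long along its x; its origin is at its underside as built, under the middle
- round_press: bystander in the crate: round iron press, 78 mm across, with a wooden knob, 42 mm high in all; not the one wanted. Origin: centre of its underside
- mould: bystander in the crate: small copper bowl mould, 76 mm across, 32 mm high. Origin: centre of its underside

How it is judged:
On the way, in this order (a step that is already met when the one before it is completed fails the run):
1. a slab lies in the middle of the tray with a separator sheet on it (((z of slab1 in the frame of tray between 0 and 0.005 m and horizontal distance between slab1 and tray below 0.018 m and angle between the x axis of slab1 and the x axis of tray, either way round below 0.2 rad and angle between slab1's own z axis and vertical below 0.06 rad) or (z of slab2 in the frame of tray between 0 and 0.005 m and horizontal distance between slab2 and tray below 0.018 m and angle between the x axis of slab2 and the x axis of tray, either way round below 0.2 rad and angle between slab2's own z axis and vertical below 0.06 rad) or (z of slab3 in the frame of tray between 0 and 0.005 m and horizontal distance between slab3 and tray below 0.018 m and angle between the x axis of slab3 and the x axis of tray, either way round below 0.2 rad and angle between slab3's own z axis and vertical below 0.06 rad) or (z of slab4 in the frame of tray between 0 and 0.005 m and horizontal distance between slab4 and tray below 0.018 m and angle between the x axis of slab4 and the x axis of tray, either way round below 0.2 rad and angle between slab4's own z axis and vertical below 0.06 rad)) and ((z of sheet1 in the frame of tray between 0.018 and 0.023 m and horizontal distance between sheet1 and tray below 0.018 m and angle between the x axis of sheet1 and the x axis of tray, either way round below 0.2 rad and angle between sheet1's own z axis and vertical below 0.06 rad) or (z of sheet2 in the frame of tray between 0.018 and 0.023 m and horizontal distance between sheet2 and tray below 0.018 m and angle between the x axis of sheet2 and the x axis of tray, either way round below 0.2 rad and angle between sheet2's own z axis and vertical below 0.06 rad) or (z of sheet3 in the frame of tray between 0.018 and 0.023 m and horizontal distance between sheet3 and tray below 0.018 m and angle between the x axis of sheet3 and the x axis of tray, either way round below 0.2 rad and angle between sheet3's own z axis and vertical below 0.06 rad) or (z of sheet4 in the frame of tray between 0.018 and 0.023 m and horizontal distance between sheet4 and tray below 0.018 m and angle between the x axis of sheet4 and the x axis of tray, either way round below 0.2 rad and angle between sheet4's own z axis and vertical below 0.06 rad))), for 0.2 s.
2. all slabs stand stacked in the tray, one sheet on each, the press not yet on them (horizontal distance between each of slab1, slab2, slab3, slab4 and tray below 0.018 m and angle between the x axis of each of slab1, slab2, slab3, slab4 and the x axis of tray, either way round below 0.2 rad and angle between each of slab1, slab2, slab3, slab4's own z axis and vertical below 0.06 rad and (z of slab1 in the frame of tray between 0 and 0.005 m or z of slab1 in the frame of tray between 0.023 and 0.028 m or z of slab1 in the frame of tray between 0.046 and 0.051 m or z of slab1 in the frame of tray between 0.069 and 0.074 m) and (z of slab2 in the frame of tray between 0 and 0.005 m or z of slab2 in the frame of tray between 0.023 and 0.028 m or z of slab2 in the frame of tray between 0.046 and 0.051 m or z of slab2 in the frame of tray between 0.069 and 0.074 m) and (z of slab3 in the frame of tray between 0 and 0.005 m or z of slab3 in the frame of tray between 0.023 and 0.028 m or z of slab3 in the frame of tray between 0.046 and 0.051 m or z of slab3 in the frame of tray between 0.069 and 0.074 m) and (z of slab4 in the frame of tray between 0 and 0.005 m or z of slab4 in the frame of tray between 0.023 and 0.028 m or z of slab4 in the frame of tray between 0.046 and 0.051 m or z of slab4 in the frame of tray between 0.069 and 0.074 m) and contact force between slab1 and slab2 below 0.05 N and contact force between each of slab1, slab2 and slab3 below 0.05 N and contact force between each of slab1, slab2, slab3 and slab4 below 0.05 N and ((z of each of slab1, slab2, slab3, slab4 in the frame of tray below 0.06 m and z of sheet1 in the frame of tray between 0.064 and 0.069 m and horizontal distance between sheet1 and tray below 0.018 m and angle between the x axis of sheet1 and the x axis of tray, either way round below 0.2 rad and angle between sheet1's own z axis and vertical below 0.06 rad) or (z of each of slab1, slab2, slab3, slab4 in the frame of tray below 0.06 m and z of sheet2 in the frame of tray between 0.064 and 0.069 m and horizontal distance between sheet2 and tray below 0.018 m and angle between the x axis of sheet2 and the x axis of tray, either way round below 0.2 rad and angle between sheet2's own z axis and vertical below 0.06 rad) or (z of each of slab1, slab2, slab3, slab4 in the frame of tray below 0.06 m and z of sheet3 in the frame of tray between 0.064 and 0.069 m and horizontal distance between sheet3 and tray below 0.018 m and angle between the x axis of sheet3 and the x axis of tray, either way round below 0.2 rad and angle between sheet3's own z axis and vertical below 0.06 rad) or (z of each of slab1, slab2, slab3, slab4 in the frame of tray below 0.06 m and z of sheet4 in the frame of tray between 0.064 and 0.069 m and horizontal distance between sheet4 and tray below 0.018 m and angle between the x axis of sheet4 and the x axis of tray, either way round below 0.2 rad and angle between sheet4's own z axis and vertical below 0.06 rad) or (z of sheet1 in the frame of tray between 0.087 and 0.092 m and horizontal distance between sheet1 and tray below 0.018 m and angle between the x axis of sheet1 and the x axis of tray, either way round below 0.2 rad and angle between sheet1's own z axis and vertical below 0.06 rad) or (z of sheet2 in the frame of tray between 0.087 and 0.092 m and horizontal distance between sheet2 and tray below 0.018 m and angle between the x axis of sheet2 and the x axis of tray, either way round below 0.2 rad and angle between sheet2's own z axis and vertical below 0.06 rad) or (z of sheet3 in the frame of tray between 0.087 and 0.092 m and horizontal distance between sheet3 and tray below 0.018 m and angle between the x axis of sheet3 and the x axis of tray, either way round below 0.2 rad and angle between sheet3's own z axis and vertical below 0.06 rad) or (z of sheet4 in the frame of tray between 0.087 and 0.092 m and horizontal distance between sheet4 and tray below 0.018 m and angle between the x axis of sheet4 and the x axis of tray, either way round below 0.2 rad and angle between sheet4's own z axis and vertical below 0.06 rad)) and ((horizontal distance between sheet1 and tray below 0.018 m and angle between the x axis of sheet1 and the x axis of tray, either way round below 0.2 rad and angle between sheet1's own z axis and vertical below 0.06 rad) or horizontal distance between sheet1 and tray above 0.11 m) and ((horizontal distance between sheet2 and tray below 0.018 m and angle between the x axis of sheet2 and the x axis of tray, either way round below 0.2 rad and angle between sheet2's own z axis and vertical below 0.06 rad) or horizontal distance between sheet2 and tray above 0.11 m) and ((horizontal distance between sheet3 and tray below 0.018 m and angle between the x axis of sheet3 and the x axis of tray, either way round below 0.2 rad and angle between sheet3's own z axis and vertical below 0.06 rad) or horizontal distance between sheet3 and tray above 0.11 m) and ((horizontal distance between sheet4 and tray below 0.018 m and angle between the x axis of sheet4 and the x axis of tray, either way round below 0.2 rad and angle between sheet4's own z axis and vertical below 0.06 rad) or horizontal distance between sheet4 and tray above 0.11 m) and horizontal distance between press and tray above 0.12 m), for 0.2 s.
At the end, for the whole second after the job is handed in: All slabs flat in the tray, slab on sheet on slab (one sheet on each, heights -3/+2 mm), all within 18 mm and 0.2 rad of the tray's middle and long side, no slabs touching; spare sheets over 110 mm off; other tools in the crate; press at rest on the top sheet within 20 mm and 0.25 rad, on no slab (horizontal distance between each of slab1, slab2, slab3, slab4 and tray below 0.018 m and angle between the x axis of each of slab1, slab2, slab3, slab4 and the x axis of tray, either way round below 0.2 rad and angle between each of slab1, slab2, slab3, slab4, press's own z axis and vertical below 0.06 rad and (z of slab1 in the frame of tray between 0 and 0.005 m or z of slab1 in the frame of tray between 0.023 and 0.028 m or z of slab1 in the frame of tray between 0.046 and 0.051 m or z of slab1 in the frame of tray between 0.069 and 0.074 m) and (z of slab2 in the frame of tray between 0 and 0.005 m or z of slab2 in the frame of tray between 0.023 and 0.028 m or z of slab2 in the frame of tray between 0.046 and 0.051 m or z of slab2 in the frame of tray between 0.069 and 0.074 m) and (z of slab3 in the frame of tray between 0 and 0.005 m or z of slab3 in the frame of tray between 0.023 and 0.028 m or z of slab3 in the frame of tray between 0.046 and 0.051 m or z of slab3 in the frame of tray between 0.069 and 0.074 m) and (z of slab4 in the frame of tray between 0 and 0.005 m or z of slab4 in the frame of tray between 0.023 and 0.028 m or z of slab4 in the frame of tray between 0.046 and 0.051 m or z of slab4 in the frame of tray between 0.069 and 0.074 m) and contact force between slab1 and slab2 below 0.05 N and contact force between each of slab1, slab2 and slab3 below 0.05 N and contact force between each of slab1, slab2, slab3 and slab4 below 0.05 N and ((z of each of slab1, slab2, slab3, slab4 in the frame of tray below 0.06 m and z of sheet1 in the frame of tray between 0.064 and 0.069 m and horizontal distance between sheet1 and tray below 0.018 m and angle between the x axis of sheet1 and the x axis of tray, either way round below 0.2 rad and angle between sheet1's own z axis and vertical below 0.06 rad) or (z of each of slab1, slab2, slab3, slab4 in the frame of tray below 0.06 m and z of sheet2 in the frame of tray between 0.064 and 0.069 m and horizontal distance between sheet2 and tray below 0.018 m and angle between the x axis of sheet2 and the x axis of tray, either way round below 0.2 rad and angle between sheet2's own z axis and vertical below 0.06 rad) or (z of each of slab1, slab2, slab3, slab4 in the frame of tray below 0.06 m and z of sheet3 in the frame of tray between 0.064 and 0.069 m and horizontal distance between sheet3 and tray below 0.018 m and angle between the x axis of sheet3 and the x axis of tray, either way round below 0.2 rad and angle between sheet3's own z axis and vertical below 0.06 rad) or (z of each of slab1, slab2, slab3, slab4 in the frame of tray below 0.06 m and z of sheet4 in the frame of tray between 0.064 and 0.069 m and horizontal distance between sheet4 and tray below 0.018 m and angle between the x axis of sheet4 and the x axis of tray, either way round below 0.2 rad and angle between sheet4's own z axis and vertical below 0.06 rad) or (z of sheet1 in the frame of tray between 0.087 and 0.092 m and horizontal distance between sheet1 and tray below 0.018 m and angle between the x axis of sheet1 and the x axis of tray, either way round below 0.2 rad and angle between sheet1's own z axis and vertical below 0.06 rad) or (z of sheet2 in the frame of tray between 0.087 and 0.092 m and horizontal distance between sheet2 and tray below 0.018 m and angle between the x axis of sheet2 and the x axis of tray, either way round below 0.2 rad and angle between sheet2's own z axis and vertical below 0.06 rad) or (z of sheet3 in the frame of tray between 0.087 and 0.092 m and horizontal distance between sheet3 and tray below 0.018 m and angle between the x axis of sheet3 and the x axis of tray, either way round below 0.2 rad and angle between sheet3's own z axis and vertical below 0.06 rad) or (z of sheet4 in the frame of tray between 0.087 and 0.092 m and horizontal distance between sheet4 and tray below 0.018 m and angle between the x axis of sheet4 and the x axis of tray, either way round below 0.2 rad and angle between sheet4's own z axis and vertical below 0.06 rad)) and ((horizontal distance between sheet1 and tray below 0.018 m and angle between the x axis of sheet1 and the x axis of tray, either way round below 0.2 rad and angle between sheet1's own z axis and vertical below 0.06 rad) or horizontal distance between sheet1 and tray above 0.11 m) and ((horizontal distance between sheet2 and tray below 0.018 m and angle between the x axis of sheet2 and the x axis of tray, either way round below 0.2 rad and angle between sheet2's own z axis and vertical below 0.06 rad) or horizontal distance between sheet2 and tray above 0.11 m) and ((horizontal distance between sheet3 and tray below 0.018 m and angle between the x axis of sheet3 and the x axis of tray, either way round below 0.2 rad and angle between sheet3's own z axis and vertical below 0.06 rad) or horizontal distance between sheet3 and tray above 0.11 m) and ((horizontal distance between sheet4 and tray below 0.018 m and angle between the x axis of sheet4 and the x axis of tray, either way round below 0.2 rad and angle between sheet4's own z axis and vertical below 0.06 rad) or horizontal distance between sheet4 and tray above 0.11 m) and ((z of each of slab1, slab2, slab3, slab4 in the frame of tray below 0.06 m and z of press in the frame of tray between 0.068 and 0.074 m) or z of press in the frame of tray between 0.091 and 0.097 m) and horizontal distance between press and tray below 0.02 m and angle between the x axis of press and the x axis of tray, either way round below 0.25 rad and x of rolling_pin in the frame of crate between -0.16 and 0.16 m and y of rolling_pin in the frame of crate between -0.125 and 0.125 m and x of round_press in the frame of crate between -0.16 and 0.16 m and y of round_press in the frame of crate between -0.125 and 0.125 m and x of mould in the frame of crate between -0.16 and 0.16 m and y of mould in the frame of crate between -0.125 and 0.125 m and (contact force between press and sheet1 above 2 N or contact force between press and sheet2 above 2 N or contact force between press and sheet3 above 2 N or contact force between press and sheet4 above 2 N) and contact force between press and slab1 below 0.1 N and contact force between press and slab2 below 0.1 N and contact force between press and slab3 below 0.1 N and contact force between press and slab4 below 0.1 N and linear speed of each of slab1, slab2, slab3, slab4, press below 0.02 m/s).
It fails at once if the press was dropped or forced onto the stack (over 80 N) (contact force between press and sheet1 above 80 N or contact force between press and sheet2 above 80 N or contact force between press and sheet3 above 80 N or contact force between press and sheet4 above 80 N or contact force between press and slab1 above 80 N or contact force between press and slab2 above 80 N or contact force between press and slab3 above 80 N or contact force between press and slab4 above 80 N).
Of slab1, slab2, slab3, slab4 only 3 to 4 are there at a start; the rules pass over those that are not, and their reading is None.
At some moment in a run one of press, sheet1 may be knocked a few centimetres aside while the robot is not near it.
It also fails if it takes over 210 s, if anything falls off the work surface, if the arm or the gripper's body presses on something with over 40 N, if the wrist force passes 120 N, or if a joint passes its speed limit or range.

## Working session

There is one attempt and no reset: what is moved stays moved. The work goes in short steps, each a Python script; the robot and the scene stay as the last script left them, time stands still between calls to the robot, and variables do not carry over. Pictures are saved under pics/ and viewed, at most 14 in all, crops included, and the job is handed in when it is done.

```bash
ls; mkdir -p pics; python3 - <<'E'
from plant import *
import cv2
for n in("top","scene"):
    im=optics.camera(n); cv2.imwrite(f"pics/{n}0.png",im[:,:,::-1]); print(optics.camera_info(n))
print(optics.camera_info("wrist"),sensors.get_t(),sensors.get_ee_rot(),sensors.get_tool_pos())
E
```

```text
pics
{'fx': 417.5532965756142, 'fy': 417.5532965756142, 'cx': 273.37035915864914, 'cy': 210.74715750495542, 'origin': array([ 0.33435805, -0.01782579,  1.08823888]), 'orientation': array([ 0.07210145, -0.70321327,  0.70445517, -0.06352471])}
{'fx': 527.6123562323284, 'fy': 527.6123562323284, 'cx': 277.1026760112186, 'cy': 209.49813066096817, 'origin': array([ 1.07738776, -0.82124672,  0.89378299]), 'orientation': array([-0.39581602,  0.86867157,  0.27193012, -0.12162811])}
{'fx': 376.57563413927846, 'fy': 376.57563413927846, 'cx': 277.833783668252, 'cy': 215.2744365750196, 'origin': array([ 0.30386268, -0.5784297 ,  0.38335145]), 'orientation': array([ 0.10406095,  0.82075195, -0.55718888, -0.07126082])} 0.1 [-8.76443225e-04  9.82113569e-01  1.88287425e-01 -1.24158288e-04] [ 0.24012069 -0.60337284  0.24476374]
```

View pics/top0.png

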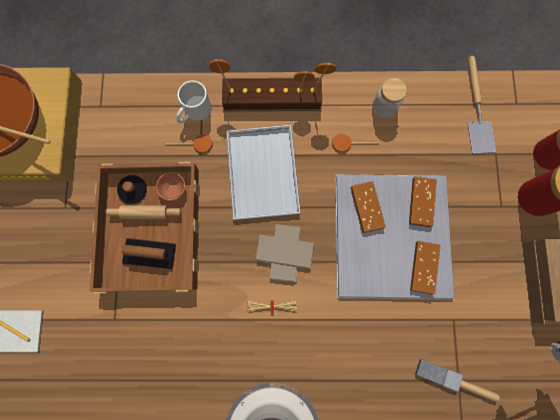

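View pics/scene0.png

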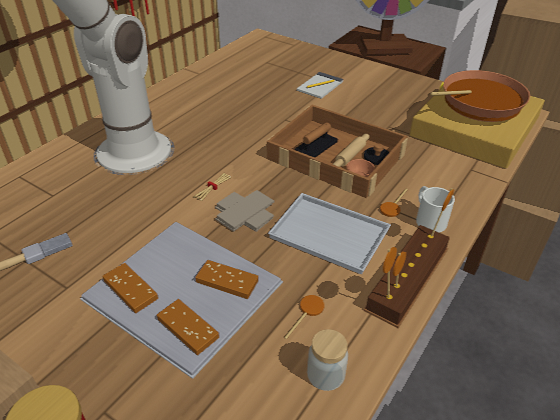

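The top view shows three slabs on the plate at about (368,207), (424,202) and (426,268). The tray is centred near (264,173), the sheet pile near (285,252), and the press in the crate near (149,253) with the pin at (144,213). The scene view shows the same layout.

```bash
cat > h.py <<'E'
from plant import arm, let_go, gripper_close, ik, optics, sensors
import numpy as np, cv2
from scipy.spatial.transform import Rotation as Rn
def rot(q): return Rn.from_quat([q[1],q[2],q[3],q[0]]).as_matrix()
def quat(a):  # tool down, closing line (tool y) at world angle a
    y=np.array([np.cos(a),np.sin(a),0]); z=np.array([0,0,-1.]); x=np.cross(y,z)
    q=Rn.from_matrix(np.c_[x,y,z]).as_quat(); return np.array([q[3],q[0],q[1],q[2]])
def shot(name,save=None):
    ci=optics.camera_info(name); im=optics.camera(name)
    if save: cv2.imwrite(f"pics/{save}.png",im[:,:,::-1])
    return im,ci
def cast(ci,px,z):
    px=np.atleast_2d(px).astype(float)
    d=np.c_[(px[:,0]-ci['cx'])/ci['fx'],(px[:,1]-ci['cy'])/ci['fy'],np.ones(len(px))]@rot(ci['orientation']).T
    return (ci['origin']+d*((z-ci['origin'][2])/d[:,2])[:,None])[:,:2]
def proj(ci,p):
    c=(np.atleast_2d(p)-ci['origin'])@rot(ci['orientation'])
    return np.c_[c[:,0]/c[:,2]*ci['fx']+ci['cx'],c[:,1]/c[:,2]*ci['fy']+ci['cy']]
def rect(ci,cnt,z):  # centre, (long,short), angle of long axis
    w=cast(ci,cnt.reshape(-1,2),z).astype(np.float32)*1000
    (c,(a,b),t)=cv2.minAreaRect(w); t=np.radians(t)
    if a<b: a,b,t=b,a,t+np.pi/2
    t=(t+np.pi/2)%np.pi-np.pi/2
    return np.array(c)/1000,(a,b),t
def blobs(mask,amin):
    mask=cv2.morphologyEx(mask.astype(np.uint8)*255,cv2.MORPH_CLOSE,np.ones((5,5),np.uint8))
    mask=cv2.morphologyEx(mask,cv2.MORPH_OPEN,np.ones((3,3),np.uint8))
    return [c for c in cv2.findContours(mask,cv2.RETR_EXTERNAL,cv2.CHAIN_APPROX_NONE)[0] if cv2.contourArea(c)>amin]
def best(p,a):  # of a, a+pi the one nearest in the last joint
    q0=sensors.get_q(); o=[]
    for k in(a,a+np.pi):
        q=ik(p,quat(k))
        if q is not None: o.append((np.abs(np.array(q)-q0).max()+abs(q[6])*.5,k))
    if not o: raise RuntimeError(f"no ik {p} {a}")
    return min(o)[1]
def go(p,a):
    a=best(p,a); arm.move_pose(list(p),quat(a)); return a
E
python3 - <<'E'
from h import *
im,ci=shot("top"); hsv=cv2.cvtColor(im,cv2.COLOR_RGB2HSV)
for n,(u,v) in dict(slab=(368,200),slab2=(424,195),plate=(390,270),sheetA=(285,250),sheetB=(285,275),tray=(262,175),wood=(220,270),bar=(149,252),sole=(135,262)).items(): print(n,hsv[v,u])
roi=np.zeros(im.shape[:2],bool); roi[170:305,330:460]=1
for c in blobs(roi&(hsv[...,1]>150)&(hsv[...,2]>60),300):
    print("slab",rect(ci,c,.033))
g=hsv[...,1]<70
roi[:]=0; roi[115:230,220:305]=1
for c in blobs(roi&g,2000): print("tray",rect(ci,c,.016))
print("pile",cast(ci,[285,252],.02),"press",cast(ci,[149,253],.056),"crate corners",cast(ci,[[97,167],[197,165],[194,291],[93,291]],.06))
p=cast(ci,[285,252],.02)[0]
a=go([p[0],p[1],.28],np.pi/2); shot("wrist","w1"); print(sensors.get_t(),a,optics.camera_info("wrist")["origin"],sensors.get_tool_pos())
E
```

```text
slab [ 14 164 159]
slab2 [ 14 185 152]
plate [131  12 171]
sheetA [ 17  48 154]
sheetB [ 17  53 155]
tray [110   8 197]
wood [ 14 124 154]
bar [ 13 145 142]
sole [120  13  20]
slab (array([ 0.39523502, -0.38390909]), (123.303466796875, 57.98146438598633), np.float64(-0.18038002853075596))
slab (array([ 0.55013525, -0.24733252]), (123.32581329345703, 58.13150405883789), np.float64(0.22082682087584837))
slab (array([ 0.56361011, -0.38893378]), (124.44207000732422, 57.40830612182617), np.float64(-0.1435097616611003))
tray (array([0.65114587, 0.02504585]), (249.1963348388672, 178.27528381347656), np.float64(0.093691180604343))
pile [[ 0.43462618 -0.03453934]] press [[0.42935386 0.30309873]] crate corners [[0.65047333 0.44874807]
 [0.65470204 0.19082209]
 [0.33676326 0.18716924]
 [0.33691392 0.43328969]]
2.3583 1.5707963267948966 [ 0.36932684 -0.03483247  0.41857917] [ 0.43484579 -0.03536106  0.28001949]
```

View pics/w1.png

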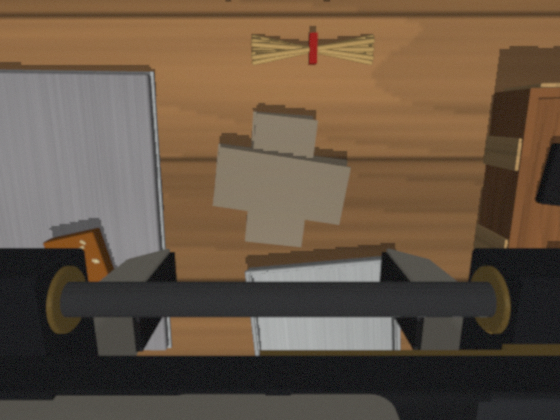

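The wrist view shows the top sheet (sheet4) lying crosswise, with corners at about (220,145), (350,164), (340,223) and (214,206). Sheet3 is beneath it, upright in the image. Next I measure the tray up close and place the first slab.

```bash
cat >> h.py <<'E'
def slab_look(p):  # p: rough xy; wrist is above it
    im,ci=shot("wrist"); hsv=cv2.cvtColor(im,cv2.COLOR_RGB2HSV)
    m=(hsv[...,1]>150)&(hsv[...,2]>60)&(hsv[...,0]<22); m[245:]=0
    r=[rect(ci,c,.033) for c in blobs(m,1000)]
    return min(r,key=lambda k:np.hypot(*(k[0]-p))),im
def pick(c,ang,z,effort=25,lift=.2):  # ang: long axis; z: TCP height at grasp
    a=go([*c,max(z+.08,.12)],ang+np.pi/2); arm.move_linear([*c,z],.12); gripper_close(effort); arm.sleep(.2)
    w=sensors.get_gripper_width(); arm.move_linear([*c,lift],.2)
    print("width mm",92*w,"after lift",92*sensors.get_gripper_width(),"t",sensors.get_t())
def place(c,ang,z,up=.2):
    go([*c,max(z+.1,.2)],ang+np.pi/2); arm.move_linear([*c,z+.02],.2); arm.move_linear([*c,z],.04)
    print("force at set-down",np.round(sensors.get_contact_force(),1))
    let_go(); arm.sleep(.2); arm.move_linear([*c,up],.2)
E
python3 - <<'E'
from h import *
print("sheet4",rect(optics.camera_info("wrist"),np.array([(220,145),(350,164),(340,223),(214,206)]),.02))
go([.72,.025,.32],.094+np.pi/2); im,ci=shot("wrist","tray1"); hsv=cv2.cvtColor(im,cv2.COLOR_RGB2HSV)
g=hsv[...,1]<60; u=proj(ci,[.651,.025,.003])[0].astype(int); print(u)
for c in blobs(g,4000):
    if cv2.pointPolygonTest(c,(float(u[0]),float(u[1])),False)>0: print("tray",rect(ci,c,.016),cv2.boundingRect(c))
p=np.array([.550,-.247]); go([*p,.22],.22+np.pi/2); r,im=slab_look(p); cv2.imwrite("pics/s1.png",im[:,:,::-1]); print(r,sensors.get_t())
E
python3 -c "
import cv2,numpy as np
cv2.imwrite('pics/c1.png',cv2.resize(np.hstack([cv2.imread('pics/'+n+'.png') for n in('tray1','s1')]),(800,300)))"
```

```text
sheet4 (array([ 0.43895294, -0.0312487 ]), (139.0548095703125, 65.92310333251953), np.float64(1.429481276188131))
[283 115]
tray (array([0.65477484, 0.02546368]), (243.7987060546875, 177.54730224609375), np.float64(0.09280067779246925)) (201, 0, 168, 223)
(array([ 0.54513892, -0.25049777]), (106.62724304199219, 56.04093551635742), np.float64(0.22028518384439688)) 4.8583
```

View pics/c1.png

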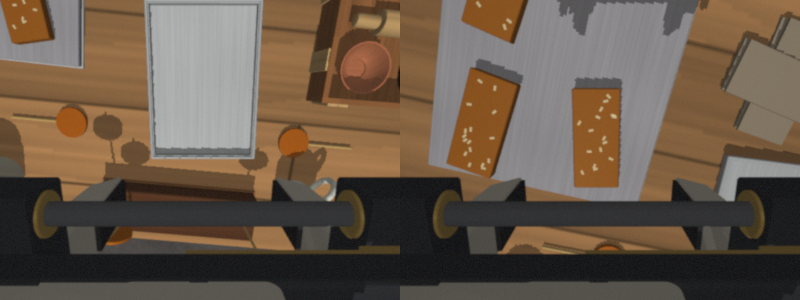

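The tray centre is consistent between views at about (0.653,0.025), yaw 0.093. The slab is cut off by my row limit of 245, as it runs down to about row 262. I'll fix that, then pick and place.

```bash
sed -i 's/m\[245:\]=0/m[278:]=0/' h.py
cat >> h.py <<'E'
T=np.array([.653,.025]); TA=.093
E
python3 - <<'E'
from h import *
p=np.array([.550,-.247]); r,_=slab_look(p); print(r)
c,(L,W),t=r
if L>115 and np.hypot(*(c-p))<.015:
    pick(c,t,.0365)
    place(T,TA,.0255)
    print(sensors.get_t())
    c=np.array([.439,-.0312]); go([*c,.2],1.4295+np.pi/2); shot("wrist","p1"); print(sensors.get_t())
    ci=optics.camera_info("wrist"); print(np.round(proj(ci,[*c,.02])),np.round(proj(ci,[*T,.02])))
E
```

```text
(array([ 0.55309644, -0.24872842]), (122.38002014160156, 55.902191162109375), np.float64(0.21808344870268748))
width mm 57.50771123802851 after lift 58.053990308066744 t 8.0333
force at set-down [ 0.6  0.8 -1. ]
12.7
14.0417
[[276. 199.]] [[528.  95.]]
```

View pics/p1.png

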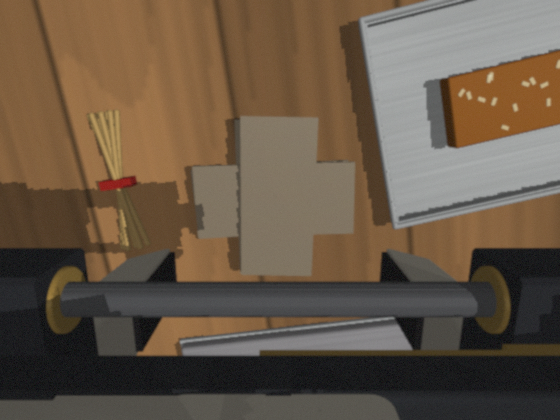

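The slab was gripped at 58 mm and set down with little force. In the view, sheet4 is squarely under the gripper with corners (241,116), (318,119), (312,275) and (240,274). The slab sits in the tray at right.

```bash
cat >> h.py <<'E'
def stacklook(save,z):  # view stack from above
    go([*(T+[.0,0]),z],TA+np.pi/2); return shot("wrist",save)
E
python3 - <<'E'
from h import *
ci=optics.camera_info("wrist"); c,s,t=rect(ci,np.array([(241,116),(318,119),(312,275),(240,274)]),.02); print(c,s,t)
pick(c,t,.0353,effort=12)
im,_=shot("wrist","k1")
place(T,TA,.0420,up=.26)
shot("wrist","st1"); print(sensors.get_t())
p=np.array([.395,-.384]); go([*p,.24],-.18+np.pi/2); r,im=slab_look(p); print(r)
import cv2
cv2.imwrite('pics/c2.png',cv2.resize(np.hstack([cv2.imread('pics/st1.png'),im[:,:,::-1]]),(800,300)))
E
```

```text
[ 0.44033096 -0.03187245] (139.13426208496094, 65.577392578125) 1.4150839610190538
width mm 63.61278529882805 after lift 63.7502682073337 t 17.0583
force at set-down [ 0.2  0.7 -0.4]
22.0417
(array([ 0.39708798, -0.38591501]), (123.36775970458984, 55.6137809753418), np.float64(-0.18308020755998733))
```

View pics/c2.png

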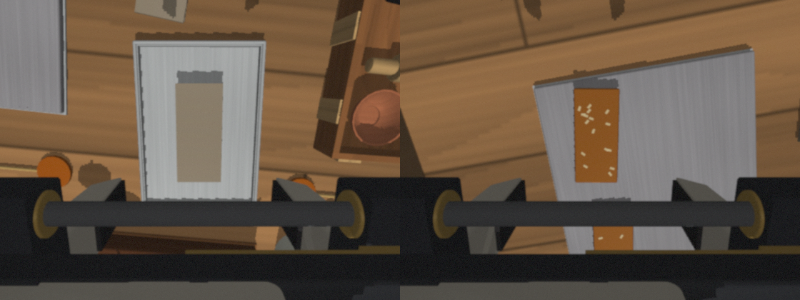

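The sheet lies square on the slab in the tray, and slab 2 is found. I'll check the centring numerically from the saved picture while placing slab 2.

```bash
python3 - <<'E'
from h import *
p=np.array([.397,-.386]); r,_=slab_look(p); c,s,t=r
pick(c,t,.0365)
place(T,TA,.026+.0255+.0225-.026,up=.26)
im,ci=shot("wrist","st2"); hsv=cv2.cvtColor(im,cv2.COLOR_RGB2HSV)
m=(hsv[...,1]>150)&(hsv[...,0]<22)&(hsv[...,2]>60); m[278:]=0
u=proj(ci,[*T,.04])[0]
for k in blobs(m,1000):
    if cv2.pointPolygonTest(k,tuple(map(float,u)),False)>0: print("slab2",rect(ci,k,.044))
g=(hsv[...,1]<60); g[280:]=0
for k in blobs(g,4000):
    R=rect(ci,k,.016)
    if np.hypot(*(R[0]-T))<.04: print("tray",R,cv2.boundingRect(k))
print(sensors.get_t())
c=np.array([.435,-.034]); go([*c,.2],TA+np.pi/2); shot("wrist","p2")
E
```

```text
width mm 57.93677080488466 after lift 57.88034976484465 t 27.1083
force at set-down [-0.6 -0.8 -1.8]
slab2 (array([0.6529176 , 0.02502076]), (122.61360931396484, 56.11479187011719), np.float64(0.09382590326598739))
tray (array([0.64320532, 0.02431712]), (226.9838409423828, 177.51895141601562), np.float64(0.09187775931670239)) (185, 56, 188, 224)
32.5333
```

View pics/p2.png

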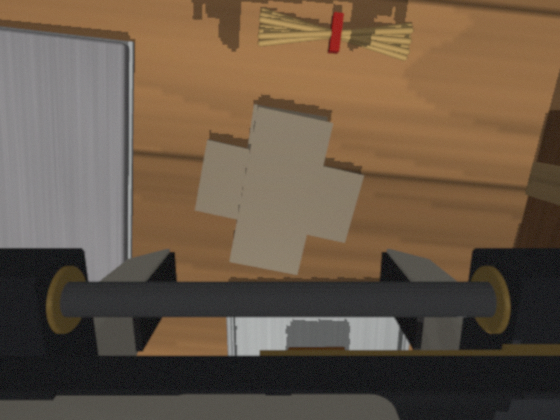

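The top sheet is now sheet3, with corners (256,103), (331,121), (298,275) and (230,262). Sheet2 lies crosswise beneath it. Slab 2 sits within 1 mm of the target.

```bash
python3 - <<'E'
from h import *
ci=optics.camera_info("wrist"); c,s,t=rect(ci,np.array([(256,103),(331,121),(298,275),(230,262)]),.015); print(c,s,t)
go([*c,.2],t+np.pi/2); im,_=shot("wrist","p3")
pick(c,t,.0303,effort=12)
place(T,TA,.0420+.023,up=.26); shot("wrist","st3")
p=np.array([.563,-.389]); go([*p,.24],-.143+np.pi/2); r,im=slab_look(p); print(r)
c,s,t=r
if s[0]>115 and np.hypot(*(c-p))<.015:
    pick(c,t,.0365); place(T,TA,.0255+.046,up=.28); shot("wrist","st4")
print(sensors.get_t())
c=np.array([.435,-.034]); go([*c,.2],np.pi/2-1.45+np.pi/2+.0); shot("wrist","p4")
cv2.imwrite('pics/c3.png',cv2.resize(np.hstack([cv2.imread(f'pics/st{i}.png') for i in(3,4)]),(800,300)))
E
```

```text
[ 0.43683344 -0.03313868] (143.90476989746094, 64.03380584716797) -0.09117052359971822
width mm 63.40231685755521 after lift 63.66554594012681 t 36.9083
force at set-down [-0.4  0.   0.7]
(array([ 0.56655145, -0.39106891]), (122.611572265625, 55.55233383178711), np.float64(-0.14272439545563564))
width mm 58.07715742569766 after lift 57.807234136809406 t 46.0333
force at set-down [-0.4 -0.2 -2.5]
51.125
```

View pics/c3.png

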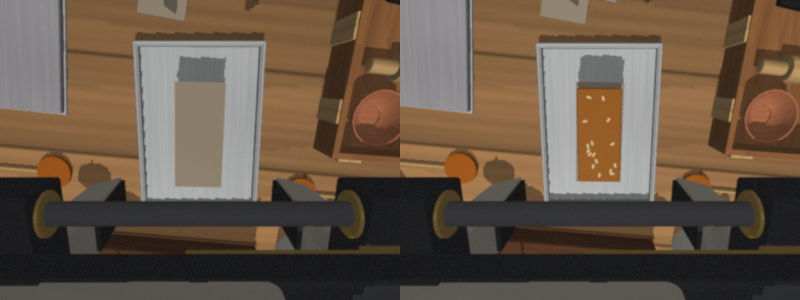

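View pics/p4.png

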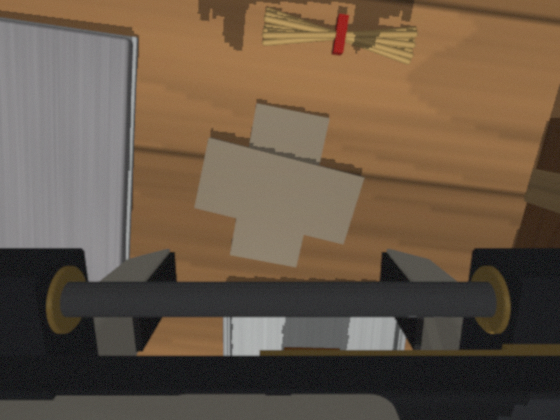

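The third slab is stacked. Sheet2 is now on top of the pile, with corners (210,137), (364,177), (344,243) and (195,208).

```bash
python3 - <<'E'
from h import *
ci=optics.camera_info("wrist"); c,s,t=rect(ci,np.array([(210,137),(364,177),(344,243),(195,208)]),.010); print(c,s,t)
pick(c,t,.0253,effort=12)
place(T,TA,.0420+.046,up=.28); shot("wrist","st5")
c=np.array([.43,.30]); go([*c,.28],0.0); im,ci=shot("wrist","w5"); print(sensors.get_t(),ci)
cv2.imwrite('pics/c4.png',cv2.resize(np.hstack([cv2.imread(f'pics/{i}.png') for i in("st5","w5")]),(800,300)))
E
```

```text
[ 0.43584039 -0.0327295 ] (139.50840759277344, 64.70308685302734) 1.4504471450278342
width mm 63.778758122362156 after lift 63.883247668578136 t 56.3583
force at set-down [-0.3  0.1  0.4]
62.275 {'fx': 376.57563413927846, 'fy': 376.57563413927846, 'cx': 277.833783668252, 'cy': 215.2744365750196, 'origin': array([0.43244156, 0.23264334, 0.41833693]), 'orientation': array([3.01434816e-04, 2.06772057e-03, 9.92085786e-01, 1.25544520e-01])}
```

View pics/c4.png

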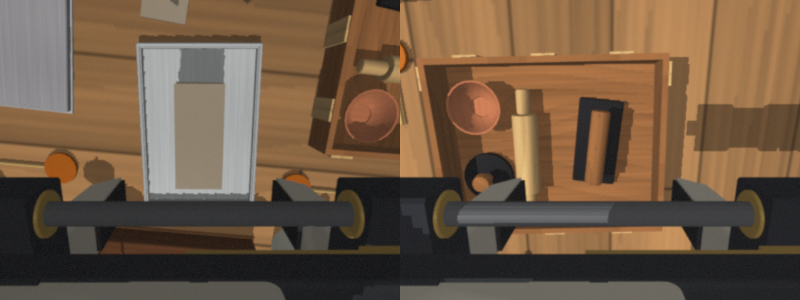

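The stack is complete with its top sheet. The press is under the wrist, with its bar at about full-image (277,207), well clear of the pin. I'll measure the sole by its dark mask and check its size.

```bash
python3 - <<'E'
from h import *
im=cv2.imread("pics/w5.png")[:,:,::-1].copy(); hsv=cv2.cvtColor(im,cv2.COLOR_RGB2HSV); ci=optics.camera_info("wrist")
for th in (35,45,60):
    m=hsv[...,2]<th; m[265:]=0; m[:,:180]=0;m[:,350:]=0; m[:100]=0
    cs=[c for c in blobs(m,150)]
    pts=np.vstack(cs); print(th,len(cs),rect(ci,cv2.convexHull(pts),.020))
t0=cv2.cvtColor(im[115:275,220:340],cv2.COLOR_RGB2BGR)
b,_ ,tt=rect(ci,cv2.convexHull(pts),.020)
print("bar mid ray at .056 through (277,207):",cast(ci,[277,207],.069))
print(proj(ci,[[*b,.069]]))
cv2.imwrite("pics/c5.png",cv2.resize(t0,None,fx=3.5,fy=3.5))
E
```

```text
35 1 (array([0.41120859, 0.31640845]), (103.77557373046875, 18.307270050048828), np.float64(1.4996142919148228))
45 1 (array([0.43453162, 0.31605518]), (125.93416595458984, 62.50260925292969), np.float64(1.457339006454796))
60 1 (array([0.43467566, 0.3161311 ]), (127.3172378540039, 63.708580017089844), np.float64(1.4559885174660168))
bar mid ray at .056 through (277,207): [[0.43373261 0.31426489]]
[[276.02128166 208.91009769]]
```

View pics/c5.png

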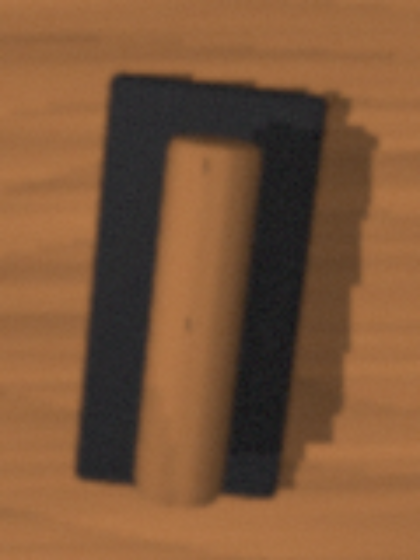

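The contour measures 127 x 64 mm, centred at (0.4346,0.316) with yaw 1.456. That matches the sole, so I'll pick the press and set it down.

```bash
python3 - <<'E'
from h import *
c=np.array([.4346,.3160]); pick(c,1.456,.054,effort=50,lift=.25)
f0=sensors.get_contact_force()
go([*T,.25],TA+np.pi/2); arm.sleep(.2); f0=sensors.get_contact_force(); print("load",np.round(f0,1))
arm.move_linear([*T,.130],.12); arm.sleep(.2); f0=sensors.get_contact_force()
z=.123
while z>.115:
    arm.move_linear([*T,z],.02); df=sensors.get_contact_force()[2]-f0[2]
    if df>2: break
    z-=.0005
print("touch z",z,df,"width",92*sensors.get_gripper_width())
let_go(); arm.sleep(.4); arm.move_linear([*T,.30],.15); shot("wrist","f1")
im,_=shot("top","f2"); im2,_=shot("scene","f3"); print(sensors.get_t())
cv2.imwrite('pics/c6.png',cv2.resize(np.hstack([cv2.imread(f'pics/{i}.png') for i in("f1","f3")]),(800,300)))
E
```

```text
width mm 25.187336412595318 after lift 24.676043540720816 t 66.125
load [-0.3 -0.2 -7.8]
touch z 0.1175 6.038759257440095 width 24.899665270987615
75.3667
```

View pics/c6.png

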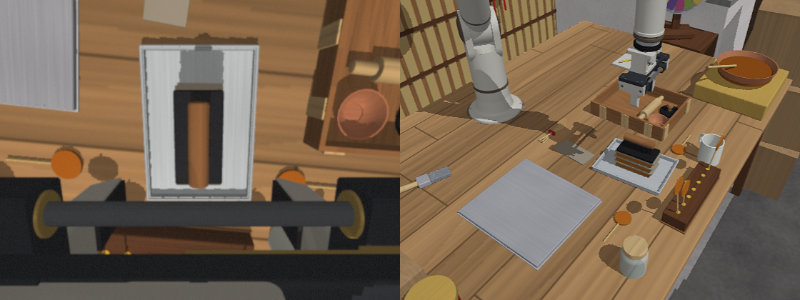

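The press sits upright and centred along the stack, the spare sheet is off the tray, and the other tools are in the crate. One last numeric check of the press, then I hand in.

```bash
python3 - <<'E'
from h import *
im,ci=shot("wrist"); hsv=cv2.cvtColor(im,cv2.COLOR_RGB2HSV)
m=hsv[...,2]<55; m[265:]=0; m[:,:230]=0; m[:,320:]=0
R=rect(ci,cv2.convexHull(np.vstack(blobs(m,150))),.084); print(R)
if np.hypot(*(R[0]-T))<.013 and abs(R[2]-TA)<.12 : arm.finish_job(); print("handed in",sensors.get_t())
E
```

```text
(array([0.65700439, 0.02490718]), (126.18850708007812, 62.607669830322266), np.float64(0.09256602001091974))
the job is handed in; nothing more can be done
the job is handed in; nothing more can be done
```

I handed the job in after about 75 s: all three slabs are stacked in the middle of the tray with one sheet on each, the press rests on top about 4 mm from centre by the last look, the spare sheet is off the tray and the other tools are in the crate; no verdict came back.

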